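Bring the desk light up on the touch dimmer

TASK

Bring the desk light up to full on the round white dimmer: with your fingertips, slide slowly and lightly along its curved touch bar from the darkest mark to the bright yellow one, touching all five marks in turn and never pushing the bar down to its stop. Finish while still holding your fingertips lightly on the yellow mark alone. The dimmer is only touched, never lifted or shoved out of place, and everything else on the desk is left alone.

Things in the scene. Friction and masses are not known exactly. Their poses are not given: they have to be found in the camera images.
- dimmer: loose white round desk-light dimmer, a disc 216 mm across and 14 mm thick, about 1 kg, flat on the desk. Origin: centre of its underside, z up. Near its rim a curved touch bar of 5 coloured marks stands 20 mm above the disc. Fingertips held together fit on one mark.
- touch_bar (a joint): how far the whole curved touch bar is pressed down, m: 0 = up (at rest), 0.008 = down on its stop. It stays level and all five marks sink together; a spring pushes back with about 1.5 N at first touch and 8 N near the stop, so a light touch sinks it 1 to 5 mm.
- mark1: mark 1 of 5 on the touch bar, darkest, a piece of the arc 22 mm wide (radially) and about 42 mm long, with a white dot in its middle. Origin: centre of its top face, 34 mm above the desk when the bar is up; z up, x points outward, away from the dimmer's centre. The tops are flush and make one smooth arc, radius 80 mm about the dimmer's axis, 30 degrees from each mark to the next (clockwise from above from mark 1 to mark 5).
- mark2: mark 2 of 5 on the touch bar, dark brown, a piece of the arc 22 mm wide (radially) and about 42 mm long, with a white dot in its middle. Origin: centre of its top face, 34 mm above the desk when the bar is up; z up, x points outward, away from the dimmer's centre. The tops are flush and make one smooth arc, radius 80 mm about the dimmer's axis, 30 degrees from each mark to the next (clockwise from above from mark 1 to mark 5).
- mark3: mark 3 of 5 on the touch bar, brown-orange, a piece of the arc 22 mm wide (radially) and about 42 mm long, with a white dot in its middle. Origin: centre of its top face, 34 mm above the desk when the bar is up; z up, x points outward, away from the dimmer's centre. The tops are flush and make one smooth arc, radius 80 mm about the dimmer's axis, 30 degrees from each mark to the next (clockwise from above from mark 1 to mark 5).
- mark4: mark 4 of 5 on the touch bar, orange, a piece of the arc 22 mm wide (radially) and about 42 mm long, with a white dot in its middle. Origin: centre of its top face, 34 mm above the desk when the bar is up; z up, x points outward, away from the dimmer's centre. The tops are flush and make one smooth arc, radius 80 mm about the dimmer's axis, 30 degrees from each mark to the next (clockwise from above from mark 1 to mark 5).
- mark5: mark 5 of 5 on the touch bar, bright yellow, a piece of the arc 22 mm wide (radially) and about 42 mm long, with a white dot in its middle. Origin: centre of its top face, 34 mm above the desk when the bar is up; z up, x points outward, away from the dimmer's centre. The tops are flush and make one smooth arc, radius 80 mm about the dimmer's axis, 30 degrees from each mark to the next (clockwise from above from mark 1 to mark 5).
- eraser: loose eraser, 43 x 18 x 11 mm, lying in the middle of the dimmer disc, inside the arc, lower than the bar; origin under its centre
- sharpener: loose metal pencil sharpener, 26 x 17 x 13 mm, on the desk just outside the dimmer; origin under its centre
- tape_roll: loose green tape roll lying flat, 60 mm across, 18 mm high; origin under its centre
- calculator: loose white desk calculator, 165 x 115 x 29 mm; origin under its centre
- stapler: loose blue stapler, 130 x 34 x 55 mm; origin under its centre
- mug: loose white mug, 80 mm across, 90 mm high, handle to its +y; origin under its centre
Not all that is in view belongs to the job. Leave any turquoise look-alike of the dimmer alone.

How it is judged:
By the outcome, as a careful person would: the job done as asked, in the order asked, and still so for the second after the job is handed in, while the arm keeps its last pose, push and grip.
It also fails if it takes over 42 s, if anything falls off the work surface, if the arm or the gripper's body presses on something with over 40 N, if the wrist force passes 120 N, or if a joint passes its speed limit or range.

ROBOT

A 6-joint arm with a two-finger parallel gripper is mounted at the origin on the work surface. World frame = base frame: x ahead of the robot, y to its left, z up, the work surface at z = 0. Lengths are in mm, angles in rad, forces in N, time in s.
With the tool pointing down it reaches from about 400 to 825 mm from the base axis. Payload 7 kg.
Tool frame: the origin (TCP) lies between the finger pads; the fingertips stand 25 mm ahead of it and the grasp point (between the pads) lies 6 mm ahead of it (env.tcp_to_tips is the distance from the TCP to the fingertips, in mm); z points along the fingers, y is the line along which they close (so a half turn about z gives the same grasp; the last joint's range is limited). The gripper opens to 85 mm and grips with 20 to 120 N. Pads are 22 mm wide; open, the fingers measure 114 mm over their backs; the gripper's body (76 mm by 85 mm) begins 54 mm behind the grasp point. The pads swing forward as they close: fully open they stand 13 mm farther back than shut.
Start: joints at [-0.841, 0.359, 0.012, 0, -1.224, -0.288], TCP at [288.58, -610.178, 256.302] pointing down, gripper open.
Joint ranges: [-3.07, 3.07], [-1.43, 2.12], [-1.02, 1.25], [-3.03, 1.67], [-3.05, -0], [-3.03, 3.03]. Speed limits (rad/s): [2.39, 2.39, 3.01, 3.14, 3.14, 3.14].

INTERFACE

Orientations are given as [roll, pitch, yaw] about the fixed x, y, z axes, in that order (R = Rz(yaw) Ry(pitch) Rx(roll)).
In Python, from workcell import env gives the robot as it stands. The module is installed in compiled form; this text tells all that it offers. Calls block until the motion is done:
- env.reach(position, orientation): joint-space move of the TCP to a pose.
- env.move_l(position, orientation=None, vel=150): straight line of the TCP; orientation=None keeps the orientation; vel is the mean speed in mm/s.
- env.move_joints(angles): joint-space move.
- env.command_gripper(opening, force=None): finger opening in mm; force is the grip in N (None keeps the last); returns when the fingers have stopped.
- env.sleep(seconds).
- env.inverse_kinematics(position, orientation): joint angles nearest the present ones, or None.
- env.capture(name): name is "scene" or "top"; returns a dict with "pixels" (420x560x3 uint8, blue, green, red), "fx", "fy", "cx", "cy" (pixels), "rvec" (rotation vector, rad) and "tvec" (3), from world to camera coordinates, as OpenCV has them. Camera axes: x right, y down, z forward; pixel columns grow to the right and rows downward; lengths in mm; the calibration is good to about 2 mm. A picture is of the moment at which its call begins. There is no depth.
A pose or a line that the arm cannot do raises env.IKError and nothing moves.
- env.finish_job(): hands the job in; it is judged then, once.
Readings, each from a call of its own:
- env.current_time(): time.
- env.current_q(): joint angles.
- env.current_qvel(): joint speeds.
- env.current_effort(): joint torques, N m.
- env.current_tool_pos(): TCP position.
- env.current_eef_rot(): TCP orientation.
- env.current_ft_force(): force on the tool from outside, world axes, zero at the start.
- env.current_torque(): the same for the moment, N m.
- env.current_grip_width(): finger opening in mm.
- env.current_grip_force(): force on a finger pad.
Only numpy, scipy, OpenCV 4.12 (cv2) and the standard library are available. Lean on these libraries where they do the work, as an engineer would, in place of code of your own. Each camera call takes 0.05 s, during which the arm holds its last target. There are 200 camera calls.

## Working session

There is one attempt and no reset: what is moved stays moved. The work goes in short steps, each a Python script; the robot and the scene stay as the last script left them, time stands still between calls to the robot, and variables do not carry over. Pictures are saved under pics/ and viewed, at most 10 in all, crops included, and the job is handed in when it is done.

```bash
mkdir -p pics; python3 - <<'E'
from workcell import env
import cv2
for n in("top","scene"):
    c=env.capture(n); cv2.imwrite(f"pics/{n}0.png",c["pixels"]); print(n,c["fx"],c["cx"],c["cy"],c["rvec"],c["tvec"])
print(env.current_time(),env.current_eef_rot(),env.current_ft_force(),env.tcp_to_tips)
E
```

```text
top 394.30939631954533 279.63423806584234 210.87190430076265 [ 2.16999904 -2.13243275  0.1920354 ] [-31.79370658 565.3723198  878.99085775]
scene 424.5419554734632 280.4783562059071 215.57756033805586 [ 1.13849263  2.58655915 -0.74647575] [ 390.59160611 -330.11604749 1502.43402664]
0.1 [ 3.14010641e+00 -1.21130869e-04 -2.69991405e+00] [ 0.15262485 -0.37276642  0.41838426] 25.0
```

View pics/top0.png

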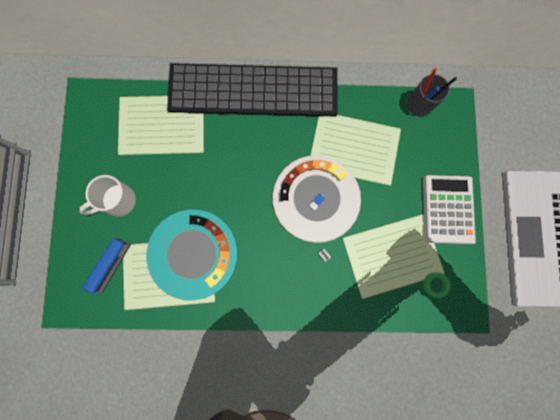

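View pics/scene0.png

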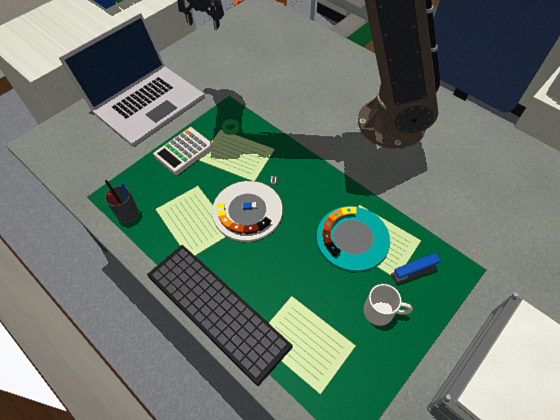

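The top view shows the white dimmer at about (317,199), with dark mark 1 near (286,190) and yellow mark 5 near (340,172). The turquoise look-alike is at (192,254).

```bash
cat > h.py <<'E'
from workcell import env
import cv2, numpy as np
def ray(c,uv,z):
    R=cv2.Rodrigues(np.array(c["rvec"]))[0]; o=-R.T@np.array(c["tvec"])
    d=np.c_[(uv[:,0]-c["cx"])/c["fx"],(uv[:,1]-c["cy"])/c["fy"],np.ones(len(uv))]@R
    return (o+d*((z-o[2])/d[:,2])[:,None])[:,:2]
E
python3 - <<'E'
from h import *
for n,(u0,u1,v0,v1) in dict(top=(262,372,145,250),scene=(200,295,170,250)).items():
    c=env.capture(n); im=c["pixels"]; crop=im[v0:v1,u0:u1]
    cv2.imwrite(f"pics/{n}_crop.png",cv2.resize(crop,None,fx=5,fy=5,interpolation=cv2.INTER_CUBIC))
    hsv=cv2.cvtColor(crop,cv2.COLOR_BGR2HSV)
    w=cv2.morphologyEx(((hsv[...,1]<45)&(hsv[...,2]>125)).astype(np.uint8),cv2.MORPH_OPEN,np.ones((3,3)))
    k=max(cv2.findContours(w,0,1)[0],key=cv2.contourArea)
    P=ray(c,cv2.convexHull(k)[:,0].astype(float)+[u0,v0],14)
    print(n,"disc",cv2.minEnclosingCircle(P.astype(np.float32)))
    H,S,V=[hsv[...,i].astype(int) for i in range(3)]
    for nm,m in dict(yel=(H>22)&(H<35)&(S>110)&(V>120),org=(H>12)&(H<=22)&(S>110)&(V>100),brown=(H<=12)&(S>110)&(V>40),dark=(V<38)).items():
        l,_,st,ce=cv2.connectedComponentsWithStats(m.astype(np.uint8))
        for i in range(1,l):
            if st[i,4]>15: print(nm,st[i,4],ce[i]+[u0,v0],ray(c,(ce[i]+[u0,v0])[None],34).round(1))
E
```

```text
top disc ((616.7120361328125, -134.35809326171875), 134.58749389648438)
yel 119 [336.70588235 171.62184874] [[ 666.  -158.4]]
org 137 [321.12408759 164.67883212] [[ 682.4 -120.7]]
brown 230 [297.9        171.48695652] [[664.3 -64.6]]
dark 83 [284.40963855 192.10843373] [[613.  -32.8]]
scene disc ((608.4228515625, -110.75474548339844), 108.2911148071289)
yel 83 [220.20481928 208.85542169] [[ 670.1 -159.7]]
org 90 [225.27777778 220.16666667] [[ 687.2 -119.6]]
brown 210 [243.2        227.75238095] [[669.9 -62.3]]
dark 90 [263.44444444 223.84444444] [[620.6 -27.9]]
```

View pics/top_crop.png

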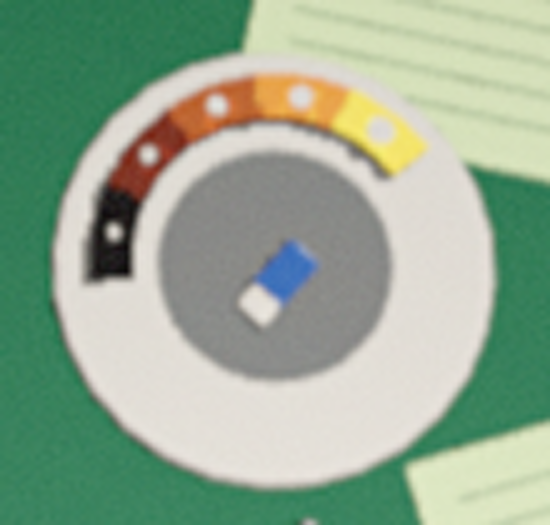

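View pics/scene_crop.png

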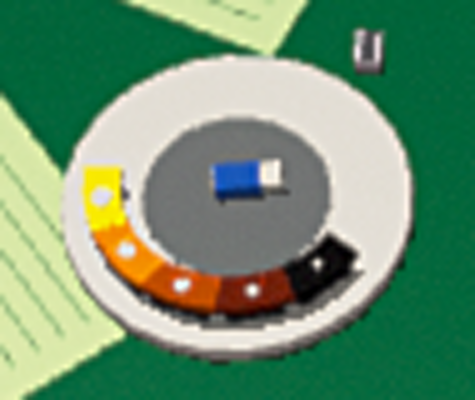

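The five white dots are clear in both crops. In the top crop they sit at about (114,232), (148,154), (217,104), (301,97) and (380,129). I'll fit the rigid dot pattern to them.

```bash
python3 - <<'E'
from h import *
D=dict(top=([(114,232),(148,154),(217,104),(301,97),(380,129)],(262,145)),scene=([(318,264),(252,290),(181,286),(127,250),(101,196)],(200,170)))
for n,(p,o) in D.items():
    c=env.capture(n); uv=(np.array(p)+.5)/5-.5+o
    P=ray(c,uv,34); a=-np.radians(30)*np.arange(5); M=80*np.c_[np.cos(a),np.sin(a)]
    A=M-M.mean(0);B=P-P.mean(0)
    t=np.arctan2((A[:,0]*B[:,1]-A[:,1]*B[:,0]).sum(),(A*B).sum())
    R=np.array([[np.cos(t),-np.sin(t)],[np.sin(t),np.cos(t)]]); ce=P.mean(0)-R@M.mean(0)
    print(n,P.round(1).tolist(),ce,np.degrees(t),np.linalg.norm(M@R.T+ce-P,axis=1).round(1))
for ph in(90,45,0,-45):
  print(ph)
  for yaw in np.radians(np.arange(-180,180,30)):
    q=env.inverse_kinematics([608+80*np.cos(np.radians(ph)),-108+80*np.sin(np.radians(ph)),60],[np.pi,0,yaw]); print(None if q is None else np.round(q,2),end=' ')
E
```

```text
top [[615.7, -32.8], [654.2, -48.6], [679.8, -81.7], [684.2, -122.4], [669.1, -160.6]] [ 605.40981842 -112.04709267] 82.49166357178908 [0.2 0.1 0.5 0.6 0.2]
scene [[617.5, -31.9], [656.2, -48.0], [682.2, -80.5], [686.4, -121.7], [670.8, -160.8]] [ 607.42247054 -111.37046801] 82.45838316434428 [0.5 0.1 0.9 0.4 0.7]
90
[ 0.27  0.44 -0.37 -0.   -0.76 -1.85] [ 0.27  0.44 -0.37 -0.   -0.76 -1.32] [ 0.27  0.44 -0.37  0.   -0.76 -0.8 ] [ 0.27  0.44 -0.37  0.   -0.76 -0.27] [ 0.27  0.44 -0.37  0.   -0.76  0.25] [ 0.27  0.44 -0.37  0.   -0.76  0.77] [ 0.27  0.44 -0.37  0.   -0.76  1.3 ] [ 0.27  0.44 -0.37  0.   -0.76  1.82] [ 0.27  0.44 -0.37  0.   -0.76  2.34] [ 0.27  0.44 -0.37  0.   -0.76  2.87] [ 0.27  0.44 -0.37 -0.   -0.76 -2.89] [ 0.27  0.44 -0.37 -0.   -0.76 -2.37] 45
[ 0.21  0.52 -0.23 -0.   -0.83 -1.79] [ 0.21  0.52 -0.23 -0.   -0.83 -1.26] [ 0.21  0.52 -0.23  0.   -0.83 -0.74] [ 0.21  0.52 -0.23  0.   -0.83 -0.21] [ 0.21  0.52 -0.23  0.   -0.83  0.31] [ 0.21  0.52 -0.23  0.   -0.83  0.83] [ 0.21  0.52 -0.23  0.   -0.83  1.36] [ 0.21  0.52 -0.23  0.   -0.83  1.88] [ 0.21  0.52 -0.23
[... 318 characters left out ...]
  0.4 ] [ 0.12  0.56 -0.15  0.   -0.86  0.92] [ 0.12  0.56 -0.15  0.   -0.86  1.45] [ 0.12  0.56 -0.15  0.   -0.86  1.97] [ 0.12  0.56 -0.15  0.   -0.86  2.49] [ 0.12  0.56 -0.15  0.   -0.86  3.02] [ 0.12  0.56 -0.15 -0.   -0.86 -2.74] [ 0.12  0.56 -0.15 -0.   -0.86 -2.22] -45
[ 0.04  0.54 -0.18 -0.   -0.85 -1.61] [ 0.04  0.54 -0.18  0.   -0.85 -1.09] [ 0.04  0.54 -0.18  0.   -0.85 -0.56] [ 0.04  0.54 -0.18  0.   -0.85 -0.04] [ 0.04  0.54 -0.18  0.   -0.85  0.48] [ 0.04  0.54 -0.18  0.   -0.85  1.01] [ 0.04  0.54 -0.18  0.   -0.85  1.53] [ 0.04  0.54 -0.18  0.   -0.85  2.05] [ 0.04  0.54 -0.18  0.   -0.85  2.58] None [ 0.04  0.54 -0.18 -0.   -0.85 -2.66] [ 0.04  0.54 -0.18 -0.   -0.85 -2.14]
```

```bash
cat >> h.py <<'E'
C=np.array([606.4,-111.7]); T0=82.5
def pose(phi,z):
    a=np.radians(phi); yaw=(a+np.pi+np.pi)%(2*np.pi)-np.pi
    return [*(C+80*np.array([np.cos(a),np.sin(a)])),z],[np.pi,0,yaw]
def ft(n=6):
    r=[]
    for _ in range(n): r.append(env.current_ft_force()); env.sleep(.02)
    return np.mean(r,0)
E
python3 - <<'E'
from h import *
env.command_gripper(0,20)
env.reach(*pose(T0,130)); print(env.current_time(),env.current_grip_width())
env.move_l(*pose(T0,66),vel=80); env.sleep(.3)
print(env.current_time(),env.current_tool_pos(),env.current_q(),ft(),ft())
for n,(u0,u1,v0,v1) in dict(top=(252,382,140,250),scene=(190,310,150,250)).items():
    im=env.capture(n)["pixels"][v0:v1,u0:u1]
    cv2.imwrite(f"pics/{n}1.png",cv2.resize(im,None,fx=5,fy=5,interpolation=cv2.INTER_CUBIC))
E
```

```text
3.475 -0.05267633691945785
4.725 [617.04343937 -32.33148292  66.43012773] [ 2.63296341e-01  4.44488647e-01 -3.39095321e-01  4.81811455e-05
 -7.86458549e-01 -3.94169369e-01] [0.32880098 0.23128264 0.06717896] [-0.18789142  0.36314074 -0.08892404]
```

View pics/scene1.png

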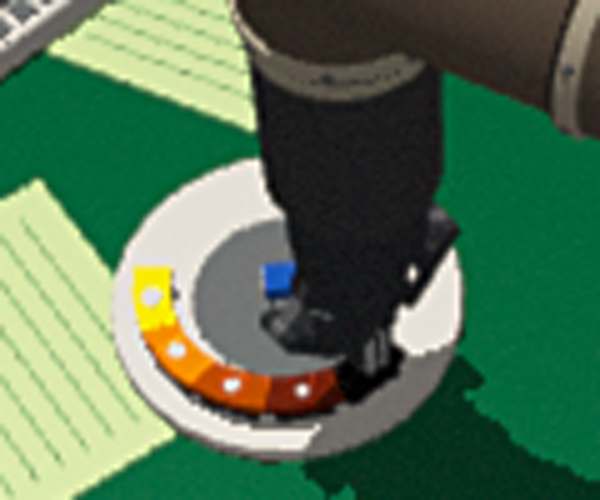

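The closed fingertips are just above dark mark 1, at about (376,360) in the crop, and clear of mark 2. Next I'll feel for contact.

```bash
python3 - <<'E'
from h import *
b=ft(20); z=62.
while z>53:
    env.move_l(*pose(T0,z),vel=15); env.sleep(.1); f=ft(8)-b
    print(z,env.current_tool_pos()[2].round(2),f.round(2))
    if f[2]>1.2: break
    z-=.7
print(env.current_time())
E
```

```text
62.0 62.03 [-0.15  0.24  0.22]
61.3 61.3 [-0.08  0.21 -0.36]
60.599999999999994 60.61 [ 0.17  0.03 -0.26]
59.89999999999999 59.9 [ 0.03  0.35 -0.46]
59.19999999999999 59.18 [-0.16 -0.14 -0.3 ]
58.499999999999986 58.56 [-0.5  -0.03  1.46]
8.425
```

Contact is at TCP z ≈ 59, as expected. I'll press to about 2.8 mm and slide along the arc, trimming the height from the measured force.

```bash
python3 - <<'E'
from h import *
z=56.2; env.move_l(*pose(T0,z),vel=10); env.sleep(.3)
print(ft(),env.current_tool_pos())
for i,phi in enumerate(np.linspace(T0,T0-120,21)[1:]):
    env.move_l(*pose(phi,z),vel=22)
    f=ft(3); 
    if f[2]<2.2: z-=.2
    if f[2]>5.5: z+=.3
    p=env.current_tool_pos(); print(round(phi,1),f.round(1),p[2].round(2),np.hypot(*(p[:2]-C)).round(1))
    if np.hypot(*f[:2])>6 or f[2]>8: print("stop");break
env.sleep(.3); print(env.current_time(),ft(),z)
for n,(u0,u1,v0,v1) in dict(top=(252,382,140,250),scene=(190,310,150,250)).items():
    im=env.capture(n)["pixels"][v0:v1,u0:u1]
    cv2.imwrite(f"pics/{n}2.png",cv2.resize(im,None,fx=5,fy=5,interpolation=cv2.INTER_CUBIC))
E
```

```text
[-1.37574613  0.03446442  3.69808017] [616.85189858 -32.37814419  56.22765952]
76.5 [-2.   0.1  3.6] 56.15 79.9
70.5 [-1.3  0.3  3.4] 56.33 80.1
64.5 [-1.8 -0.1  3.8] 56.26 80.0
58.5 [-1.5  0.5  3.5] 56.32 80.0
52.5 [-1.7  0.9  3.9] 56.27 80.0
46.5 [-1.5  0.5  3. ] 56.29 80.0
40.5 [-1.1  1.1  3.3] 56.31 80.1
34.5 [-0.2  0.5  4.2] 56.27 80.0
28.5 [-0.6  1.   3.8] 56.26 80.0
22.5 [-0.7  1.2  4. ] 56.26 80.1
16.5 [-0.2  1.3  3.1] 56.28 80.1
10.5 [0.2 1.3 3.7] 56.28 80.1
4.5 [-0.6  0.5  3.4] 56.26 80.1
-1.5 [0.4 1.  3.9] 56.25 80.1
-7.5 [0.3 1.4 3.9] 56.24 80.1
-13.5 [0.6 1.5 3.9] 56.24 80.1
-19.5 [1.1 1.5 3.9] 56.24 80.1
-25.5 [0.7 0.7 4.1] 56.24 80.1
-31.5 [0.8 0.4 4.2] 56.2 80.0
-37.5 [0.9 1.  3.9] 56.19 80.0
21.175 [1.10365513 0.29918487 3.66273383] 56.2
```

View pics/scene2.png

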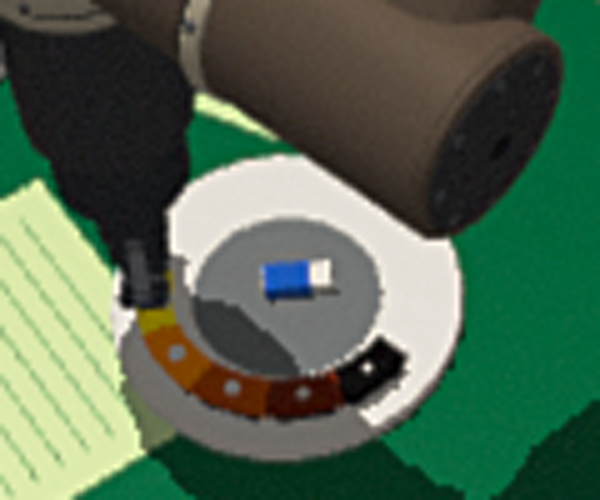

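View pics/top2.png

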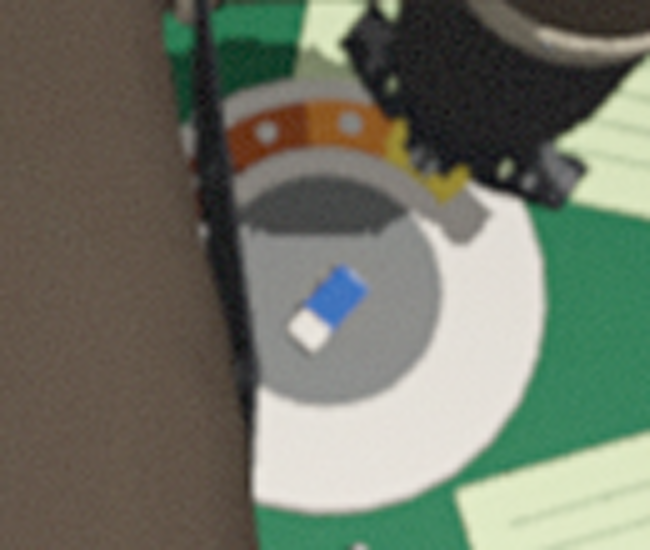

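The fingertips are on yellow alone, at about (145,290) in the scene crop, with a strip of yellow still showing before the orange. The dots at (178,352) and (232,387) are where they were before the slide, so the dimmer hasn't moved. The force is about 3.7 N.

```bash
python3 -c "
from workcell import env
print(env.finish_job())"
```

```text
the job is handed in; nothing more can be done
None
```

I slid the fingertips from mark 1 through to the yellow mark 5 at about 3–4 N (roughly 3 mm of the 8 mm travel), and handed the job in at about 21 s with them still resting on yellow alone and the dimmer and eraser not visibly moved.

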